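Put the counter things back in their holders

TASK

Tidy the order corner: stand the pepper jar upright in the tall narrow collar, set the empty dip cup upright on the floor of the low wide ring, lay the marker pen flat in the long tray and the bag clip flat in the short tray. Leave the red tin and the wide chilli jar standing where they are.

Things in the scene. Friction and masses are not known exactly. Their poses are not given: they have to be found in the camera images.
- pepper_jar: Loose closed spice jar with a white cap, to go in the tall narrow collar. Round, 47 mm in diameter, 98 mm tall, 0.11 kg, standing. Origin at the centre of its underside, z up along the jar. Nearly straight sides; can be gripped anywhere on them.
- dip_cup: Loose small open round cup, light grey, empty, to go in the low wide ring. 67 mm in diameter at the rim, tapering to 50 mm at the foot, 33 mm tall, 0.03 kg, standing. Origin at the centre of its underside, z up. Can be gripped across the rim from outside (67 mm).
- pen_mid (a point): Middle of the loose marker pen (white barrel, red cap), to go in the long tray. Round, 16 mm thick, 135 mm long, lying on the table, 0.02 kg; it can roll if pushed. This point is on the pen's axis at half its length, 8 mm above what it lies on; its y axis runs along the pen.
- bag_clip: Loose blue bag clip, a straight bar 72 mm long (y), 15 mm wide (x), 12 mm high, 0.02 kg, lying flat. Origin at the centre of its underside.
- jar_collar: Fixed steel holder for the pepper jar: round base plate 86 mm in diameter and 4 mm thick, on it a collar 60 mm wide inside that flares to 72 mm at its mouth; the collar's top is 28 mm above the table. Origin on the table at its centre; the jar stands on a floor 4 mm above the origin.
- cup_ring: Fixed steel holder for the dip cup: round base plate 92 mm in diameter and 4 mm thick, with a low ring round it, 76 mm wide inside (80 mm at the mouth), its top 12 mm above the table. Origin on the table at its centre; the cup stands on a floor 4 mm above the origin.
- long_tray: Fixed steel tray for the pen: inside 152 mm long (y) and 28 mm wide (x), walls 4 mm thick, their top 14 mm above the table, floor 4 mm above the table. The side walls stand only along 34 mm at each end; the 84 mm between them are open on both sides for the fingers. Origin on the table under its centre.
- short_tray: Fixed steel tray for the bag clip: inside 88 mm long (y) and 28 mm wide (x), walls 4 mm thick, their top 14 mm above the table, floor 4 mm above the table. The side walls stand only along 18 mm at each end; the 52 mm between them are open on both sides for the fingers. Origin on the table under its centre.
- tin: Bystander, to be left alone: short loose red tin, 75 mm in diameter, 58 mm tall, 0.26 kg. Origin at the centre of its underside.
- chilli: Bystander, to be left alone: wide loose jar of chilli with a metal lid, 70 mm in diameter, 112 mm tall, 0.6 kg. Origin at the centre of its underside.
There are look-alikes about, which are no part of the job. Several things have the shape of the cup_ring; the one meant has the colours described above.

How it is judged:
By the outcome, as a careful person would: the job done as asked, in the order asked, and still so for the second after the job is handed in, with the robot touching nothing.
It also fails if it takes over 128 s, if anything falls off the work surface, if the arm or the gripper's body presses on something with over 40 N, if the wrist force passes 120 N, or if a joint passes its speed limit or range.

ROBOT

A 7-joint arm with a two-finger parallel gripper is mounted at the origin on a cart in front of the work surface, level with it; the furniture and walls round the work are solid. World frame = base frame: x ahead of the robot, y to its left, z up, the work surface at z = 0. Lengths are in m, angles in rad, forces in N, time in s.
With the tool pointing down it reaches from about 0.425 to 0.925 m from the base axis. Payload 6.8 kg.
Tool frame: the origin (TCP) lies at the very end of the fingers, on their centre line; the grasp point (between the pads) lies 19 mm behind it; z points along the fingers, y is the line along which they close (so a half turn about z gives the same grasp; the last joint's range is limited). The gripper opens to 85 mm and grips with 20 to 120 N. Pads are 22 mm wide; open, the fingers measure 114 mm over their backs; the gripper's body (76 mm by 85 mm) begins 54 mm behind the grasp point. The pads swing forward as they close: fully open they stand 13 mm farther back than shut.
Start: joints at [-1.448, 0.477, 0.022, 1.555, -0.011, 1.109, -0.083], TCP at [0.154, 0.657, 0.231] pointing down, gripper open.
Joint ranges: [-2.96, 2.96], [-0.34, 2.1], [-1.41, 1.46], [0.24, 2.44], [-1.37, 4.51], [0.17, 1.92], [-2.96, 2.96]. Speed limits (rad/s): [2.39, 2.39, 3.14, 3.14, 3.14, 3.14, 3.14].

INTERFACE

Orientations are given as a unit quaternion [w, x, y, z].
In Python, from station import bot gives the robot as it stands.
- The arm moves only by the tool apply_moves, never from a script. Its argument "deltas" is a list of rows, each a list of 3 entries, a list of its own where there are three numbers: the closure, from 0 (fully open) to 1 (shut), then the shift along the tool's x, y, z in units of 0.2 m (1.0 is 0.2 m), then the turn about the tool's z in units of 2 pi rad (1.0 is 2 pi rad). A call has 1 to 12 rows; each row is the pose to reach, as a shift and turn from the pose commanded when the call began, along the tool's axes at that moment, turning the shorter way round; what a row does not reach only later rows make up. A row lasts 1/10 s, in which the tool goes at most 50 mm and 8.59 degrees, less where a joint would pass 70% of its speed; a pose out of reach is approached as far as the arm can. A call with a number of a shift or a turn outside -1 to 1 is refused whole. A call with a gripper value outside its range is refused whole. The fingers move at their own pace and stop on an object; "squeeze" is the grip in N (left out, the last holds). Time passes only in rows, so rows that repeat a pose let the fingers close. It gives the time, the measured TCP pose, the force, the opening and the grip force at its end, in the units of the state.
- bot.get_obs(): the state, without advancing time (a new reading comes with each control period).
- bot.read_camera(name): name is "scene" or "side" or "wrist"; returns a dict with "color" (384x512x3 uint8, red, green, blue), "intrinsics" (3x3 intrinsics, pixels), "pose" (4x4, takes a point from camera to world coordinates); the wrist camera has in their place "hand_eye" (4x4, takes a point from camera to tool coordinates, whose origin is the TCP and whose axes are the flange's). Camera axes: x right, y down, z forward; pixel columns grow to the right and rows downward; lengths in m; the calibration is good to about 2 mm. The wrist camera is an equidistant fisheye: a pixel r from the principal point sees the ray r / f radians off the axis. A picture is of the moment at which its call begins: read the wrist's pose just before it. There is no depth.
- bot.hand_in(): hands the job in; it is judged then, once.
Trained networks look in a picture, given as the dict that the camera call returned (one of the last four; its "shot" number tells which), for a name from the list of things; names that differ only in an ending like _2 or _b are one class to them, and where a whole thing is asked for, a point or a joint stands for the part that bears it (a point fixed in the world has none). Each returns a list of dicts, best first, with "confidence" (0 to 1); they miss things now and then, are a little off and sometimes report something else, mostly with a low value. They report only what shows in the picture. A call takes as long as a camera call. They do not tell look-alikes from the thing itself.
- bot.look_for(picture, target): "point" ([x, y, z] in m, in world coordinates, good to about 4 mm: the middle of the surface that is visible of it).
The state is a dict: "t": time; "q": joint angles; "joint_vel": joint speeds; "joint_torque": joint torques, N m; "eef_pos": TCP position; "tool_rot": TCP orientation; "contact_force": force on the tool from outside, world axes, zero at the start; "torque": the same for the moment, N m; "gripper_width": opening from 0.0 (shut) to 1.0 (fully open); "grasp_force": force on a finger pad.
Only numpy, scipy, OpenCV 4.12 (cv2) and the standard library are available. Lean on these libraries where they do the work, as an engineer would, in place of code of your own. Each camera call takes 0.05 s, during which the arm holds its last target. There are 200 camera calls.

## Working session

There is one attempt and no reset: what is moved stays moved. The work goes in short steps, Python scripts to look and compute and a tool call to move; the robot and the scene stay as the last step left them, time stands still between calls to the robot, and variables do not carry over. Pictures are saved under pics/ and viewed, at most 14 in all, crops included, and the job is handed in when it is done.

Besides the shell and the picture viewer there is one more tool, called after "Request:" as name(argument=value, ...) on one line, values as JSON. apply_moves: Moves the arm, as the interface text tells. Its arguments: {"type":"object","properties":{"deltas":{"type":"array","items":{"type":"array"}},"squeeze":{"type":"number"}},"required":["deltas"]}

```bash
mkdir -p pics; ls
python3 - <<'E'
from station import bot
import cv2,numpy as np
o=bot.get_obs(); print({k:np.round(v,3).tolist() for k,v in o.items()})
for n in ['scene','side','wrist']:
    p=bot.read_camera(n); cv2.imwrite(f'pics/{n}0.png',p['color'][:,:,::-1])
    print(n,p['intrinsics'].tolist(),np.round(p.get('pose',p.get('hand_eye')),4).tolist())
    for t in ['pepper_jar','dip_cup','pen_mid','bag_clip','jar_collar','cup_ring','long_tray','short_tray','tin','chilli']:
        try: print(t,[(np.round(d['point'],3).tolist(),round(d['confidence'],2)) for d in bot.look_for(p,t)])
        except Exception as e: print(t,e)
E
```

```text
pics
{'t': 0.0, 'q': [-1.448, 0.478, 0.022, 1.556, -0.011, 1.109, -0.083], 'joint_vel': [-0.0, -0.0, 0.0, -0.002, -0.0, -0.0, -0.001], 'joint_torque': [-0.001, -59.647, 1.608, -28.118, 0.012, 0.009, -0.0], 'eef_pos': [0.154, 0.657, 0.23], 'tool_rot': [-0.0, 0.115, 0.993, -0.001], 'contact_force': [-0.138, -0.874, 0.125], 'torque': [0.026, 0.019, 0.051], 'grasp_force': 0.0, 'gripper_width': 0.996}
scene [[408.37430708561385, 0.0, 253.00836662841093], [0.0, 408.37430708561385, 191.3484126501932], [0.0, 0.0, 1.0]] [[0.8822, -0.1768, 0.4364, -0.0877], [-0.4709, -0.3338, 0.8166, -1.2632], [0.0013, -0.9259, -0.3777, 0.6279], [0.0, 0.0, 0.0, 1.0]]
pepper_jar [([0.657, 0.043, 0.056], 0.77), ([0.522, -0.416, 0.044], 0.37)]
dip_cup [([0.445, 0.149, 0.023], 0.48)]
pen_mid [([0.442, -0.172, 0.007], 0.71)]
bag_clip []
jar_collar [([0.484, -0.005, 0.014], 0.65)]
cup_ring [([0.383, -0.303, 0.009], 0.93), ([0.693, -0.388, 0.004], 0.9), ([0.386, -0.445, 0.005], 0.79), ([0.812, -0.21, 0.006], 0.79)]
long_tray [([0.614, -0.234, 0.005], 0.66)]
short_tray [([0.377, 0.284, 0.006], 0.57)]
tin [([0.382, -0.
[... 566 characters left out ...]
 -0.44, 0.006], 0.85), ([0.38, -0.303, 0.004], 0.71), ([0.693, -0.389, 0.002], 0.63), ([0.377, 0.299, 0.007], 0.59), ([0.8, -0.212, 0.001], 0.58)]
long_tray [([0.586, -0.229, 0.002], 0.8)]
short_tray [([0.375, 0.297, 0.007], 0.69)]
tin [([0.533, -0.368, 0.045], 0.84), ([0.48, 0.002, 0.008], 0.2)]
chilli []
wrist [[297.3186396354542, 0.0, 257.0747569642349], [0.0, 297.3186396354542, 198.13109063300809], [0.0, 0.0, 1.0]] [[-0.0001, -0.9492, -0.3145, 0.0811], [1.0, -0.0001, 0.0001, -0.0008], [-0.0002, -0.3145, 0.9492, -0.1429], [0.0, 0.0, 0.0, 1.0]]
pepper_jar []
dip_cup []
pen_mid []
bag_clip []
jar_collar []
cup_ring []
long_tray [([0.459, -0.008, 0.011], 0.57)]
short_tray []
tin []
chilli []
```

View pics/scene0.png

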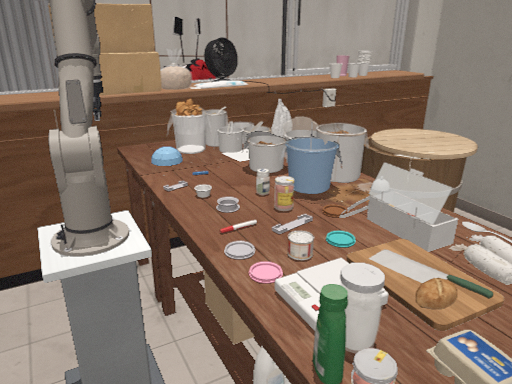

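View pics/side0.png

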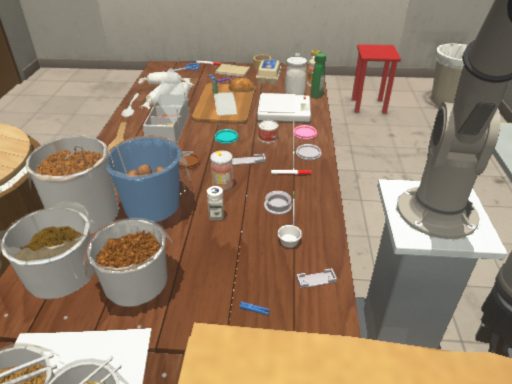

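Run:
```python
import cv2
a=cv2.imread('pics/scene0.png')[155:295,155:365]; cv2.imwrite('pics/sc_crop.png',cv2.resize(a,None,fx=3.8,fy=3.8,interpolation=cv2.INTER_CUBIC))
a=cv2.imread('pics/side0.png')[115:320,190:345]; cv2.imwrite('pics/si_crop.png',cv2.resize(a,None,fx=2.9,fy=2.9,interpolation=cv2.INTER_CUBIC))
```

```text
(no output)
```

View pics/sc_crop.png

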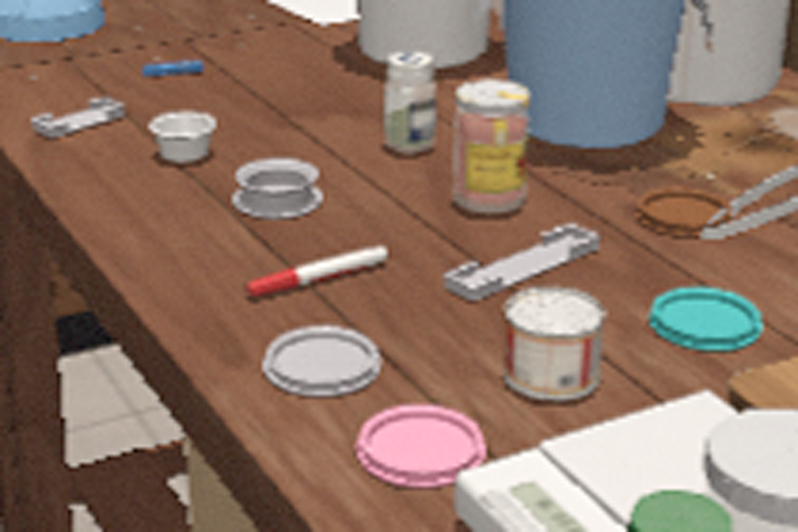

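View pics/si_crop.png

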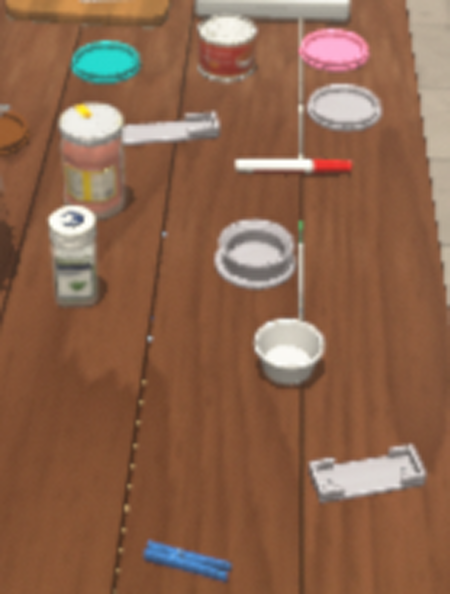

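```bash
cat > h.py <<'E'
import numpy as np
from station import bot
from scipy.spatial.transform import Rotation as Ro
def ray(p,uv,T=None):
    K=p['intrinsics']; x=(uv[0]-K[0,2])/K[0,0]; y=(uv[1]-K[1,2])/K[1,1]
    if T is None: T=p['pose']; d=np.array([x,y,1.])
    else:
        r=np.hypot(x,y); d=np.array([np.sin(r)*x/max(r,1e-9),np.sin(r)*y/max(r,1e-9),np.cos(r)])
    return T[:3,3],T[:3,:3]@d
def atz(p,uv,z,T=None):
    o,d=ray(p,uv,T); return o+d*(z-o[2])/d[2]
def tool(o=None):
    o=o or bot.get_obs(); T=np.eye(4); w,x,y,z=o['tool_rot']
    T[:3,:3]=Ro.from_quat([x,y,z,w]).as_matrix(); T[:3,3]=o['eef_pos']; return T
def wrist():
    T=tool(); p=bot.read_camera('wrist'); return p,T@p['hand_eye']
def yaw(T): return np.degrees(np.arctan2(T[1,1],T[0,1]))  # world dir of tool y
def plan(pos,yawdeg=None,T=None):
    """units of shift for TCP to reach pos; turn units for tool y at yawdeg (mod 180)"""
    T=tool() if T is None else T
    s=T[:3,:3].T@(np.array(pos)-T[:3,3])/0.2
    t=0
    if yawdeg is not None:
        d=(yawdeg-yaw(T)+90)%180-90; t=-d/360   # tool z is down
    return np.round(s,3).tolist(),round(t,4),'yaw now',round(yaw(T),1)
E
python3 - <<'E'
from h import *
S=bot.read_camera('scene'); D=bot.read_camera('side')
sc=lambda u,v:(155+u/3.8,155+v/3.8); si=lambda u,v:(190+u/2.9,115+v/2.9)
pts={'jar top .098':[(411,60),(73,219),.098],'cup rim .033':[(183,122),(289,344),.033],'collar top .028':[(278,175),(257,244),.028],
'ring top .012':[(322,357),(344,105),.012],'pen cap':[(252,290),(351,165),.008],'pen end':[(385,252),(237,164),.008],
'clipL':[(145,69),(228,571),.01],'clipR':[(202,68),(147,550),.01],
'chilli top':[(491,93),(92,125),.112],'tin top':[(554,306),(228,31),.058],
'st near':[(52,129),(419,469),.012],'st far':[(110,108),(318,482),.012],'lt near':[(461,281),(215,125),.014],'lt far':[(585,238),(125,133),.014]}
for k,(a,b,z) in pts.items():
    A=ray(S,sc(*a));B=ray(D,si(*b))
    M=np.stack([A[1],-B[1]],1); t=np.linalg.lstsq(M,B[0]-A[0],rcond=None)[0]
    P=A[0]+t[0]*A[1];Q=B[0]+t[1]*B[1]
    print(k,np.round(P,3),'gap',round(np.linalg.norm(P-Q),4),'scene@z',np.round(atz(S,sc(*a),z)[:2],3),'side@z',np.round(atz(D,si(*b),z)[:2],3))
print(plan([.5,.3,.25],90))
E
```

```text
jar top .098 [0.666 0.063 0.094] gap 0.0018 scene@z [0.66  0.052] side@z [0.663 0.07 ]
cup rim .033 [0.448 0.16  0.031] gap 0.0039 scene@z [0.446 0.154] side@z [0.445 0.165]
collar top .028 [0.484 0.001 0.024] gap 0.005 scene@z [ 0.48  -0.007] side@z [0.479 0.009]
ring top .012 [ 0.38  -0.304  0.006] gap 0.0029 scene@z [ 0.376 -0.312] side@z [ 0.378 -0.293]
pen cap [ 0.377 -0.175  0.006] gap 0.0047 scene@z [ 0.376 -0.178] side@z [ 0.373 -0.17 ]
pen end [ 0.511 -0.167  0.008] gap 0.0051 scene@z [ 0.511 -0.167] side@z [ 0.507 -0.162]
clipL [0.496 0.405 0.004] gap 0.0043 scene@z [0.49  0.389] side@z [0.492 0.411]
clipR [ 0.562  0.388 -0.   ] gap 0.0012 scene@z [0.551 0.361] side@z [0.56  0.396]
chilli top [ 0.668 -0.09   0.107] gap 0.0042 scene@z [ 0.661 -0.101] side@z [ 0.663 -0.078]
tin top [ 0.534 -0.396  0.057] gap 0.0068 scene@z [ 0.533 -0.398] side@z [ 0.529 -0.387]
st near [0.342 0.278 0.001] gap 0.0157 scene@z [0.334 0.251] side@z [0.329 0.293]
st far [0.417 0.306 0.002] gap 0.0005 scene@z [0.41  0.281] side@z [0.418 0.314]
lt near [ 0.542 -0.247  0.008] gap 0.0058 scene@z [ 0.536 -0.257] side@z [ 0.537 -0.234]
lt far [ 0.675 -0.242  0.017] gap 0.0354 scene@z [ 0.679 -0.237] side@z [ 0.644 -0.208]
([-2.091, -1.343, -0.093], np.float64(-0.0367), 'yaw now', np.float64(76.8))
```

Request:
apply_moves(deltas=[[0, [-1, -1, 0], 0], [0, [-1, -1, 0], 0], [0, [-1, -1, 0], 0], [0, [-1, -1, 0], 0], [0, [-1, -1, 0], 0], [0, [-1, -1, 0], 0], [0, [-1, -1, 0], 0], [0, [-1, -1, 0], 0]])

```text
t: 2.55
eef_pos: [0.3037, 0.4165, 0.2317]
tool_rot: [0.0, 0.116, 0.993, 0.001]
contact_force: [-0.2, -0.4, -0.3]
gripper_width: 1.001
grasp_force: 0.0
```

Run:
```python
from h import *
import cv2
p,T=wrist(); cv2.imwrite('pics/w1.png',cv2.resize(p['color'][:,:,::-1],None,fx=1.5,fy=1.5))
np.save('w1T.npy',T)
for t in ['bag_clip','short_tray','dip_cup']: print(t,[(np.round(d['point'],3).tolist(),round(d['confidence'],2)) for d in bot.look_for(p,t)])
D=bot.read_camera('side')
for uv in [(150,215),(180,150),(120,190)]: print(np.round(atz(D,uv,0),3))
print(np.round(tool(),3).tolist(), bot.get_obs()['t'])
```

```text
bag_clip [([0.527, 0.401, 0.011], 0.53)]
short_tray [([0.374, 0.298, 0.001], 0.87), ([0.526, 0.403, 0.012], 0.56)]
dip_cup [([0.435, 0.143, 0.016], 0.87)]
[0.867 0.08  0.   ]
[ 0.851 -0.286  0.   ]
[ 0.997 -0.034  0.   ]
[[-0.974, 0.226, -0.0, 0.302], [0.226, 0.974, 0.0, 0.418], [0.0, 0.0, -1.0, 0.231], [0.0, 0.0, 0.0, 1.0]] 2.8
```

View pics/w1.png

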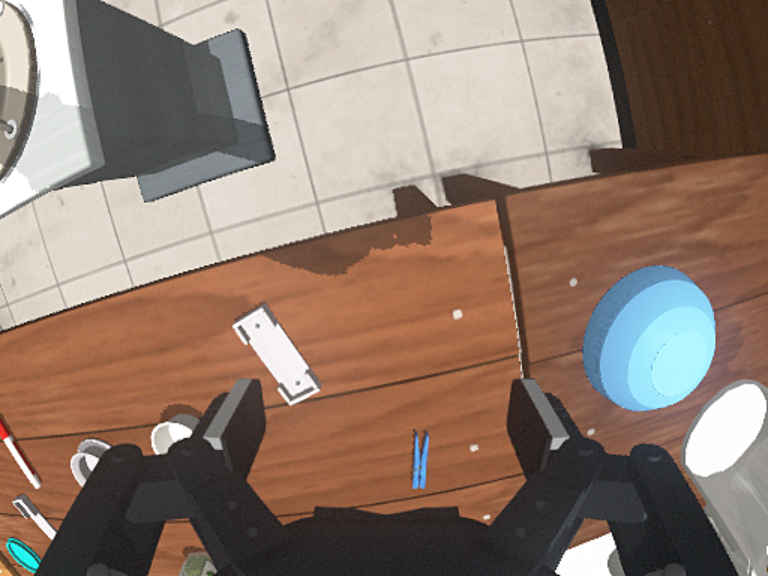

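Run:
```python
from h import *
p=bot.read_camera('wrist'); T=np.load('w1T.npy')
c=[atz(p,(u/1.5,v/1.5),.013,T) for u,v in [(233,321),(264,303),(321,388),(290,405)]]
print('tray',np.round(c,3).tolist(),np.round(np.mean(c,0),4), [round(np.linalg.norm(c[i]-c[(i+1)%4]),3) for i in range(4)])
d=(c[2]+c[3]-c[0]-c[1]); print('yaw',np.degrees(np.arctan2(d[1],d[0])))
for a,b in [((417,431),(414,487)),((428,432),(424,487))]:
    A,B=[atz(p,(q[0]/1.5,q[1]/1.5),.01,T) for q in (a,b)]; print('clip',np.round((A+B)/2,4),np.linalg.norm(A-B),np.degrees(np.arctan2(*(B-A)[1::-1])))
print(plan([.56,.08,.25],90))
```

```text
tray [[0.331, 0.267, 0.013], [0.322, 0.302, 0.013], [0.414, 0.328, 0.013], [0.427, 0.292, 0.013]] [0.3735 0.2971 0.013 ] [np.float64(0.036), np.float64(0.096), np.float64(0.038), np.float64(0.098)]
yaw 15.068775426781926
clip [0.5225 0.3959 0.01  ] 0.07647573323172546 -13.640262438654277
clip [0.5259 0.4064 0.01  ] 0.07532786675537195 -13.764865907539571
([-1.636, -1.352, -0.094], np.float64(-0.0364), 'yaw now', np.float64(76.9))
```

Request:
apply_moves(deltas=[[0, [-0.82, -0.68, -0.1], 0], [0, [-0.82, -0.68, -0.1], 0], [0, [-0.82, -0.68, -0.1], 0], [0, [-0.82, -0.68, -0.1], 0], [0, [-0.82, -0.68, -0.1], 0], [0, [-0.82, -0.68, -0.1], 0], [0, [-0.82, -0.68, -0.1], 0]])

```text
t: 3.55
eef_pos: [0.4313, 0.2479, 0.2511]
tool_rot: [-0.0, 0.115, 0.993, 0.0]
contact_force: [-0.2, 1.4, 0.2]
gripper_width: 0.998
grasp_force: 0.0
```

Request:
apply_moves(deltas=[[0, [-0.82, -0.68, 0], -0.036], [0, [-0.82, -0.68, 0], -0.036], [0, [-0.82, -0.68, 0], -0.036], [0, [-0.82, -0.68, 0], -0.036], [0, [-0.82, -0.68, 0], -0.036], [0, [-0.82, -0.68, 0], -0.036], [0, [-0.82, -0.68, 0], -0.036], [0, [-0.82, -0.68, 0], -0.036], [0, [-0.82, -0.68, 0], -0.036]])

```text
t: 4.45
eef_pos: [0.5596, 0.0791, 0.2512]
tool_rot: [-0.0, 0.001, 1.0, 0.0]
contact_force: [-0.3, 0.1, 0.1]
gripper_width: 1.001
grasp_force: 0.0
```

Run:
```python
from h import *
import cv2
p,T=wrist(); cv2.imwrite('pics/w2.png',cv2.resize(p['color'][:,:,::-1],None,fx=1.5,fy=1.5))
np.save('w2T.npy',T)
for t in ['pepper_jar','jar_collar','dip_cup','chilli','long_tray']: print(t,[(np.round(d['point'],3).tolist(),round(d['confidence'],2)) for d in bot.look_for(p,t)])
print(np.round(tool(),3).tolist(), bot.get_obs()['t'])
```

```text
pepper_jar [([0.65, 0.068, 0.093], 0.86)]
jar_collar [([0.48, 0.009, 0.005], 0.56)]
dip_cup [([0.443, 0.162, 0.01], 0.77)]
chilli [([0.645, -0.079, 0.103], 0.63)]
long_tray [([0.61, -0.224, 0.004], 0.9)]
[[-1.0, 0.004, 0.0, 0.56], [0.004, 1.0, 0.0, 0.077], [-0.0, 0.0, -1.0, 0.251], [0.0, 0.0, 0.0, 1.0]] 4.75
```

View pics/w2.png

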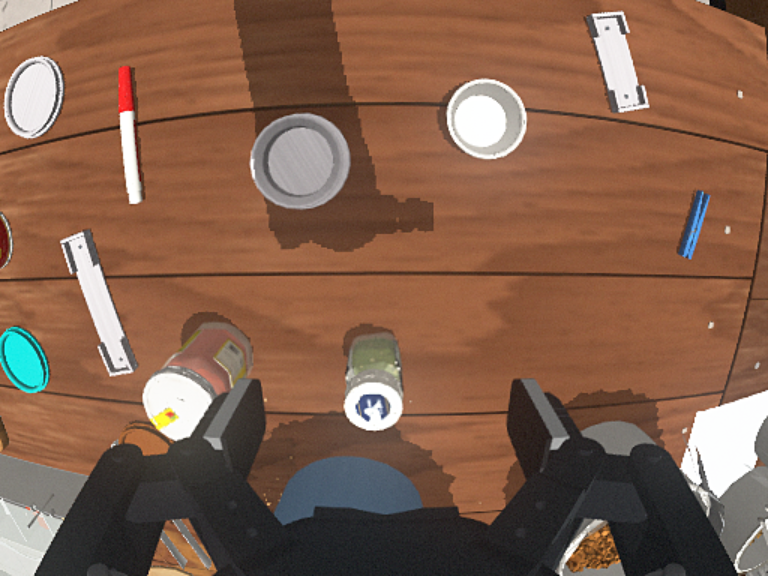

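Run:
```python
from h import *
p=bot.read_camera('wrist'); T=np.load('w2T.npy')
f=lambda u,v,z:np.round(atz(p,(u/1.5,v/1.5),z,T)[:2],4)
print('jar',f(373,407,.098),'base near',f(373,332,0)); print('collar',f(300,161,.028),f(301,161,.004)); print('cup',f(486.5,119.5,.033),'floor',f(480,121,.003))
A,B=f(124,67,.008),f(136,203,.008); print('pen',A,B,(A+B)/2,np.linalg.norm(A-B))
c=np.array([f(*q,.013) for q in [(61,241),(90,230),(135,369),(107,376)]]); print('lt',c.tolist(),c.mean(0),[round(np.linalg.norm(c[i]-c[(i+1)%4]),3) for i in range(4)])
d=c[2]+c[3]-c[0]-c[1]; print(np.degrees(np.arctan2(d[1],d[0])))
print('ring',f(34,97,.012)); print('bucket',[f(350,458,z).tolist() for z in (0,.1,.2,.25)]); print('chilli',f(182,404,.112))
print('collar width',f(250,161,.004),f(350,161,.004),f(300,113,.004),f(300,209,.004))
```

```text
jar [0.6665 0.0686] base near [0.6439 0.0664]
collar [0.4821 0.0087] [0.4824 0.005 ]
cup [0.4475 0.1599] floor [0.4466 0.1608]
pen [ 0.3752 -0.17  ] [ 0.5104 -0.1614] [ 0.4428 -0.1657] 0.13547324459095234
lt [[0.5416, -0.2638], [0.5326, -0.2199], [0.6861, -0.1931], [0.6977, -0.236]] [ 0.6145 -0.2282] [np.float64(0.045), np.float64(0.156), np.float64(0.044), np.float64(0.159)]
10.001645276368965
ring [ 0.3826 -0.2908]
bucket [[0.7976, 0.0386], [0.7166, 0.0487], [0.6357, 0.0588], [0.5952, 0.0638]]
chilli [ 0.6617 -0.0849]
collar width [ 0.48   -0.0416] [0.4836 0.048 ] [0.4398 0.0048] [0.5251 0.0028]
```

Request:
apply_moves(deltas=[[0, [-0.53, -0.05, 0], 0], [0, [-0.53, -0.05, 0], 0], [0, [-0.53, -0.05, 0], 0], [0, [-0.53, -0.05, 0.2], 0], [0, [-0.53, -0.05, 0.4], 0], [0, [-0.53, -0.05, 0.55], 0], [0, [-0.53, -0.05, 0.7], 0], [0, [-0.53, -0.05, 0.85], 0], [0, [-0.53, -0.05, 0.95], 0], [0, [-0.53, -0.05, 1], 0], [0, [-0.53, -0.05, 1], 0]])

```text
t: 5.9
eef_pos: [0.6653, 0.0663, 0.05]
tool_rot: [-0.001, 0.002, 1.0, -0.0]
contact_force: [-0.1, -0.0, 0.3]
gripper_width: 0.999
grasp_force: 0.0
```

Request:
apply_moves(deltas=[[0.6, [0, 0, 0], 0], [0.6, [0, 0, 0], 0], [0.6, [0, 0, 0], 0], [0.6, [0, 0, 0], 0], [0.6, [0, 0, 0], 0], [0.6, [0, 0, 0], 0], [0.6, [0, 0, 0], 0], [0.6, [0, 0, 0], 0], [0.6, [0, 0, 0], 0], [0.6, [0, 0, 0], 0]], squeeze=30)

```text
t: 6.9
eef_pos: [0.6674, 0.0667, 0.0529]
tool_rot: [0.001, 0.002, 1.0, 0.0]
contact_force: [-0.2, 0.2, 6.6]
gripper_width: 0.544
grasp_force: 30.2
```

Request:
apply_moves(deltas=[[0.6, [0, 0, -0.15], 0], [0.6, [0, 0, -0.35], 0], [0.6, [0.1, -0.04, -0.35], 0], [0.6, [0.25, -0.09, -0.35], 0], [0.6, [0.45, -0.15, -0.35], 0], [0.6, [0.65, -0.22, -0.35], 0], [0.6, [0.82, -0.28, -0.35], 0], [0.6, [0.92, -0.31, -0.35], 0], [0.6, [0.92, -0.31, -0.35], 0], [0.6, [0.92, -0.31, -0.35], 0]])

```text
t: 7.9
eef_pos: [0.4826, 0.0053, 0.1219]
tool_rot: [0.001, 0.002, 1.0, 0.0]
contact_force: [0.5, -0.1, -0.7]
gripper_width: 0.547
grasp_force: 31.5
```

Run:
```python
from h import *
import cv2
p,T=wrist(); a=p['color'][150:384,130:390,::-1]; cv2.imwrite('pics/w3.png',cv2.resize(a,None,fx=2.5,fy=2.5))
np.save('w3T.npy',T)
S=bot.read_camera('scene'); D=bot.read_camera('side')
for q in (p,S,D): print([[(t,np.round(d['point'],3).tolist(),round(d['confidence'],2)) for d in bot.look_for(q,t)[:2]] for t in ('jar_collar','pepper_jar')])
b=lambda q,u,v:cv2.resize(q['color'][v:v+100,u:u+100,::-1],None,fx=4,fy=4)
cv2.imwrite('pics/sd3.png',np.hstack([b(S,180,135),b(D,230,135)]))
print(np.round(tool(),4).tolist(), bot.get_obs()['grasp_force'])
```

```text
[[('jar_collar', [0.467, 0.006, 0.002], 0.58), ('jar_collar', [0.382, -0.27, 0.002], 0.24)], [('pepper_jar', [0.468, 0.003, 0.17], 0.79)]]
[[('jar_collar', [0.483, -0.006, 0.014], 0.8), ('jar_collar', [0.386, -0.305, 0.006], 0.66)], [('pepper_jar', [0.471, -0.022, 0.113], 0.81)]]
[[('jar_collar', [0.479, 0.002, 0.01], 0.66)], [('pepper_jar', [0.48, 0.027, 0.109], 0.8)]]
[[-1.0, 0.0045, -0.0002, 0.4823], [0.0045, 1.0, -0.0002, 0.0053], [0.0002, -0.0002, -1.0, 0.1212], [0.0, 0.0, 0.0, 1.0]] 31.50758639909327
```

View pics/sd3.png

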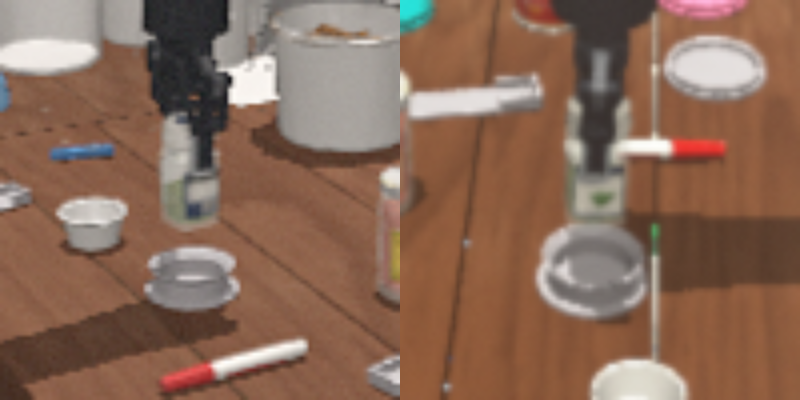

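Request:
apply_moves(deltas=[[0.6, [0, 0, 0.08], 0], [0.6, [0, 0, 0.15], 0], [0.6, [0, 0, 0.2], 0], [0.6, [0, 0, 0.25], 0], [0.6, [0, 0, 0.29], 0], [0.6, [0, 0, 0.32], 0], [0.6, [0, 0, 0.32], 0]])

```text
t: 9.05
eef_pos: [0.4824, 0.0053, 0.057]
tool_rot: [0.0, 0.002, 1.0, 0.0]
contact_force: [-1.1, 0.5, -0.8]
gripper_width: 0.544
grasp_force: 30.8
```

Request:
apply_moves(deltas=[[0.6, [0, 0, 0.01], 0], [0.6, [0, 0, 0.02], 0], [0.6, [0, 0, 0.02], 0]])

```text
t: 9.35
eef_pos: [0.4843, 0.006, 0.0552]
tool_rot: [0.002, 0.002, 1.0, 0.001]
contact_force: [-2.6, 2.2, 17.0]
gripper_width: 0.537
grasp_force: 27.7
```

Request:
apply_moves(deltas=[[0.6, [0, 0, -0.01], 0], [0.4, [0, 0, -0.01], 0], [0.2, [0, 0, -0.01], 0], [0, [0, 0, -0.01], 0], [0, [0, 0, -0.01], 0], [0, [0, 0, -0.01], 0], [0, [0, 0, -0.2], 0], [0, [0, 0, -0.4], 0], [0, [0, 0, -0.6], 0], [0, [0, 0, -0.6], 0]])

```text
t: 10.35
eef_pos: [0.4854, 0.0053, 0.178]
tool_rot: [0.004, 0.003, 1.0, 0.001]
contact_force: [0.7, 0.7, 0.1]
gripper_width: 1.001
grasp_force: 0.0
```

Run:
```python
from h import *
import cv2
p,T=wrist(); np.save('w4T.npy',T)
S=bot.read_camera('scene'); D=bot.read_camera('side')
b=lambda q,u,v:cv2.resize(q['color'][v:v+80,u:u+80,::-1],(380,380))
cv2.imwrite('pics/m4.png',np.vstack([np.hstack([b(S,190,150),b(D,240,140)]),]))
w=cv2.resize(p['color'][:,:,::-1],None,fx=.4,fy=.4)
for q in (p,S,D): print([[(t,np.round(d['point'],3).tolist(),round(d['confidence'],2)) for d in bot.look_for(q,t)[:2]] for t in ('dip_cup','pepper_jar')])
print(np.round(tool(),4).tolist()); print(plan([.4475,.160,.175],90))
```

```text
[[('dip_cup', [0.449, 0.166, 0.013], 0.87)], [('pepper_jar', [0.468, 0.004, 0.106], 0.67)]]
[[('dip_cup', [0.449, 0.146, 0.021], 0.55), ('dip_cup', [0.522, -0.416, 0.043], 0.5)], [('pepper_jar', [0.474, -0.025, 0.067], 0.65)]]
[[('dip_cup', [0.444, 0.148, 0.016], 0.59)], [('pepper_jar', [0.483, 0.025, 0.076], 0.72)]]
[[-1.0, 0.0047, -0.0019, 0.4815], [0.0047, 1.0, -0.0006, 0.0051], [0.0018, -0.0006, -1.0, 0.1724], [0.0, 0.0, 0.0, 1.0]]
([0.174, 0.774, -0.013], np.float64(-0.0007), 'yaw now', np.float64(89.7))
```

View pics/m4.png

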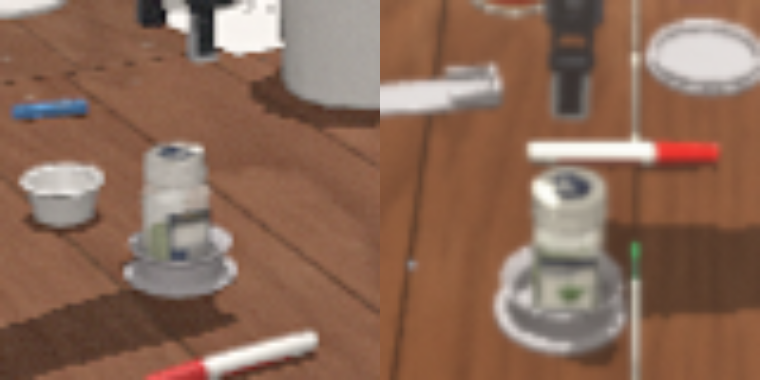

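Request:
apply_moves(deltas=[[0, [0.04, 0.2, 0], 0], [0, [0.1, 0.42, 0], 0], [0, [0.14, 0.65, 0], 0], [0, [0.174, 0.774, 0], 0], [0, [0.174, 0.774, 0.1], 0], [0, [0.174, 0.774, 0.25], 0], [0, [0.174, 0.774, 0.4], 0], [0, [0.174, 0.774, 0.5], 0], [0, [0.174, 0.774, 0.55], 0], [0, [0.174, 0.774, 0.55], 0]])

```text
t: 11.8
eef_pos: [0.4472, 0.1596, 0.0621]
tool_rot: [-0.001, 0.002, 1.0, -0.001]
contact_force: [0.6, 0.3, 0.8]
gripper_width: 0.999
grasp_force: 0.0
```

Run:
```python
from h import *
import cv2
p,T=wrist(); np.save('w5T.npy',T); a=p['color'][180:384,120:400,::-1]; cv2.imwrite('pics/w5.png',cv2.resize(a,None,fx=2.5,fy=2.5))
print(np.round(tool(),4).tolist()); print(plan([.4475,.160,.01],90))
```

```text
[[-1.0, 0.0049, -0.0009, 0.4479], [0.0049, 1.0, -0.0007, 0.1599], [0.0009, -0.0007, -1.0, 0.0631], [0.0, 0.0, 0.0, 1.0]]
([0.002, 0.001, 0.265], np.float64(-0.0008), 'yaw now', np.float64(89.7))
```

View pics/w5.png

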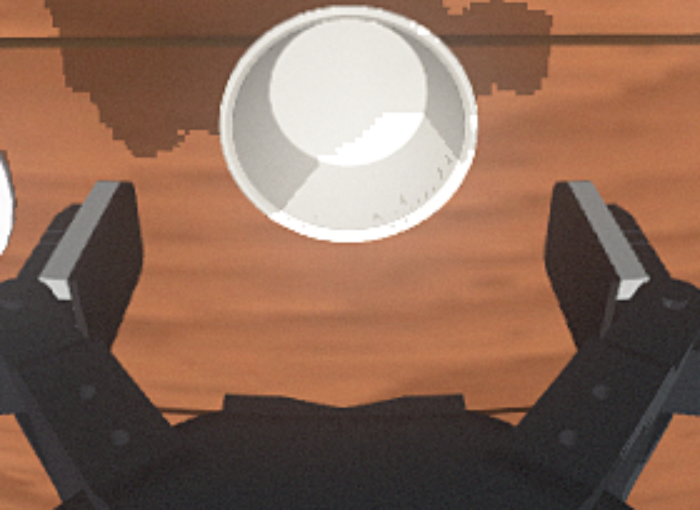

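Request:
apply_moves(deltas=[[0, [0.008, 0.002, 0.08], 0], [0, [0.008, 0.002, 0.16], 0], [0, [0.008, 0.002, 0.22], 0], [0, [0.008, 0.002, 0.265], 0], [0, [0.008, 0.002, 0.265], 0], [0.1, [0.008, 0.002, 0.265], 0], [0.35, [0.008, 0.002, 0.265], 0], [0.35, [0.008, 0.002, 0.265], 0], [0.35, [0.008, 0.002, 0.265], 0], [0.35, [0.008, 0.002, 0.265], 0], [0.35, [0.008, 0.002, 0.265], 0]], squeeze=20)

```text
t: 12.95
eef_pos: [0.4469, 0.1608, 0.0114]
tool_rot: [0.001, 0.002, 1.0, 0.0]
contact_force: [-1.1, 0.1, 7.3]
gripper_width: 0.758
grasp_force: 20.2
```

Request:
apply_moves(deltas=[[0.35, [0, 0, 0], 0], [0.35, [0, 0, 0], 0]])

```text
t: 13.15
eef_pos: [0.4469, 0.1607, 0.0113]
tool_rot: [0.001, 0.002, 1.0, 0.0]
contact_force: [-0.8, -0.9, 6.0]
gripper_width: 0.753
grasp_force: 20.2
```

Request:
apply_moves(deltas=[[0.35, [0, 0, -0.1], 0], [0.35, [0, 0, -0.3], 0], [0.35, [0, 0, -0.5], 0], [0.35, [0, 0, -0.7], 0], [0.35, [0, -0.1, -0.75], 0], [0.35, [0, -0.3, -0.75], 0], [0.35, [0, -0.5, -0.75], 0], [0.35, [0, -0.75, -0.75], 0], [0.35, [0, -1, -0.75], 0], [0.35, [0, -1, -0.75], 0]])

```text
t: 14.15
eef_pos: [0.4448, -0.0461, 0.1611]
tool_rot: [0.001, 0.008, 1.0, -0.001]
contact_force: [-0.9, 0.5, -0.7]
gripper_width: 0.752
grasp_force: 22.5
```

Request:
apply_moves(deltas=[[0.35, [0, -0.2, 0], 0], [0.35, [0, -0.4, 0], 0], [0.35, [0.02, -0.6, 0], 0], [0.35, [0.05, -0.8, 0], 0], [0.35, [0.07, -0.9, 0], 0], [0.35, [0.1, -1, 0], 0], [0.35, [0.1, -1, 0], 0]])

```text
t: 14.85
eef_pos: [0.4236, -0.2418, 0.1608]
tool_rot: [0.0, 0.005, 1.0, -0.001]
contact_force: [0.3, -0.0, -0.8]
gripper_width: 0.752
grasp_force: 22.5
```

Run:
```python
from h import *
import cv2
p,T=wrist(); np.save('w6T.npy',T); cv2.imwrite('pics/w6.png',cv2.resize(p['color'][:,:,::-1],None,fx=1.5,fy=1.5))
S=bot.read_camera('scene'); D=bot.read_camera('side')
for q in (p,S,D): print([[(t,np.round(d['point'],3).tolist(),round(d['confidence'],2)) for d in bot.look_for(q,t)[:3]] for t in ('dip_cup','cup_ring')])
print(np.round(tool(),4).tolist(),bot.get_obs()['gripper_width']); print(plan([.381,-.301,.15],90))
```

```text
[[('dip_cup', [0.429, -0.244, 0.163], 0.75)], [('cup_ring', [0.377, -0.303, 0.004], 0.93), ('cup_ring', [0.693, -0.413, 0.006], 0.82), ('cup_ring', [0.391, -0.435, 0.002], 0.63)]]
[[('dip_cup', [0.617, -0.236, 0.006], 0.65), ('dip_cup', [0.412, -0.25, 0.173], 0.5)], [('cup_ring', [0.387, -0.446, 0.003], 0.97), ('cup_ring', [0.689, -0.388, 0.004], 0.88), ('cup_ring', [0.38, -0.301, 0.009], 0.73)]]
[[('dip_cup', [0.43, -0.232, 0.172], 0.52)], [('cup_ring', [0.389, -0.439, 0.004], 0.78), ('cup_ring', [0.38, -0.3, 0.002], 0.76), ('cup_ring', [0.693, -0.39, 0.007], 0.58)]]
[[-1.0, 0.0033, 0.0, 0.4248], [0.0033, 1.0, 0.0003, -0.2386], [-0.0, 0.0003, -1.0, 0.1603], [0.0, 0.0, 0.0, 1.0]] 0.7480236483682013
([0.218, -0.313, 0.051], np.float64(-0.0005), 'yaw now', np.float64(89.8))
```

View pics/w6.png

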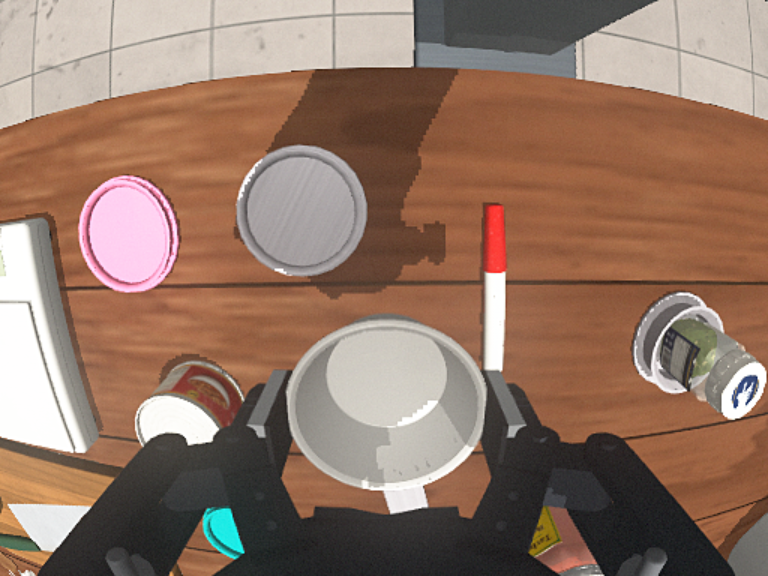

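Run:
```python
from h import *
p=bot.read_camera('wrist'); T=np.load('w6T.npy')
f=lambda u,v,z:np.round(atz(p,(u/1.5,v/1.5),z,T),4)
print('ring',f(302,210,.012),f(302,210,.004),'w',f(237,210,.008),f(367,210,.008),f(302,146,.008),f(302,275,.008))
print('cup',f(386.5,404,.182),'foot',f(387,372,.15)); print('tcp',tool()[:3,3])
A,B=f(494,203,.008),f(493,371,.008);print('pen red end',A,'white~',B)
```

```text
ring [ 0.3777 -0.2977  0.012 ] [ 0.3787 -0.2992  0.004 ] w [ 0.3762 -0.3446  0.008 ] [ 0.3793 -0.2546  0.008 ] [ 0.3351 -0.2969  0.008 ] [ 0.4236 -0.3009  0.008 ]
cup [ 0.4186 -0.2422  0.182 ] foot [ 0.4239 -0.242   0.15  ]
tcp [ 0.42477294 -0.23881233  0.160296  ]
pen red end [ 0.3741 -0.1691  0.008 ] white~ [ 0.5005 -0.1616  0.008 ]
```

Request:
apply_moves(deltas=[[0.35, [0.05, -0.08, 0], 0], [0.35, [0.15, -0.2, 0], 0], [0.35, [0.217, -0.3, 0.1], 0], [0.35, [0.217, -0.3, 0.25], 0], [0.35, [0.217, -0.3, 0.4], 0], [0.35, [0.217, -0.3, 0.52], 0], [0.35, [0.217, -0.3, 0.6], 0], [0.35, [0.217, -0.3, 0.65], 0], [0.35, [0.217, -0.3, 0.68], 0], [0.35, [0.217, -0.3, 0.7], 0], [0.35, [0.217, -0.3, 0.7], 0]])

```text
t: 16.45
eef_pos: [0.3811, -0.2992, 0.0204]
tool_rot: [0.0, 0.002, 1.0, -0.0]
contact_force: [-0.2, 0.5, -0.5]
gripper_width: 0.752
grasp_force: 22.5
```

Request:
apply_moves(deltas=[[0.35, [0, 0, 0.01], 0], [0.35, [0, 0, 0.01], 0]])

```text
t: 16.65
eef_pos: [0.3812, -0.2992, 0.0186]
tool_rot: [0.0, 0.002, 1.0, -0.0]
contact_force: [-0.1, 0.4, -0.5]
gripper_width: 0.751
grasp_force: 22.5
```

Request:
apply_moves(deltas=[[0.35, [0, 0, 0.01], 0], [0.35, [0, 0, 0.015], 0], [0.35, [0, 0, 0.015], 0]])

```text
t: 16.95
eef_pos: [0.3812, -0.2992, 0.0155]
tool_rot: [0.0, 0.002, 1.0, -0.0]
contact_force: [1.7, -0.4, 2.9]
gripper_width: 0.748
grasp_force: 22.6
```

Request:
apply_moves(deltas=[[0.2, [0, 0, 0], 0], [0.1, [0, 0, 0], 0], [0, [0, 0, 0], 0], [0, [0, 0, 0], 0], [0, [0, 0, -0.1], 0], [0, [0, 0, -0.25], 0], [0, [0, 0, -0.45], 0], [0, [0, 0.1, -0.6], 0], [0, [-0.15, 0.4, -0.6], 0], [0, [-0.3, 0.665, -0.6], 0], [0, [-0.3, 0.665, -0.6], 0], [0, [-0.3, 0.665, -0.6], 0]])

```text
t: 18.15
eef_pos: [0.4437, -0.1621, 0.1353]
tool_rot: [0.0, -0.002, 1.0, 0.001]
contact_force: [-0.1, 0.5, -0.0]
gripper_width: 1.003
grasp_force: 0.0
```

Run:
```python
from h import *
import cv2
p,T=wrist(); np.save('w7T.npy',T); cv2.imwrite('pics/w7.png',cv2.resize(p['color'][:,:,::-1],None,fx=1.5,fy=1.5))
print(np.round(tool(),4).tolist(),bot.get_obs()['gripper_width']); print(plan([.4425,-.1655,.06],93.4))
```

```text
[[-1.0, -0.0, 0.0001, 0.4423], [-0.0, 1.0, 0.0003, -0.1645], [-0.0001, 0.0003, -1.0, 0.1352], [0.0, 0.0, 0.0, 1.0]] 1.0035350821947664
([-0.001, -0.005, 0.376], np.float64(-0.0094), 'yaw now', np.float64(90.0))
```

View pics/w7.png

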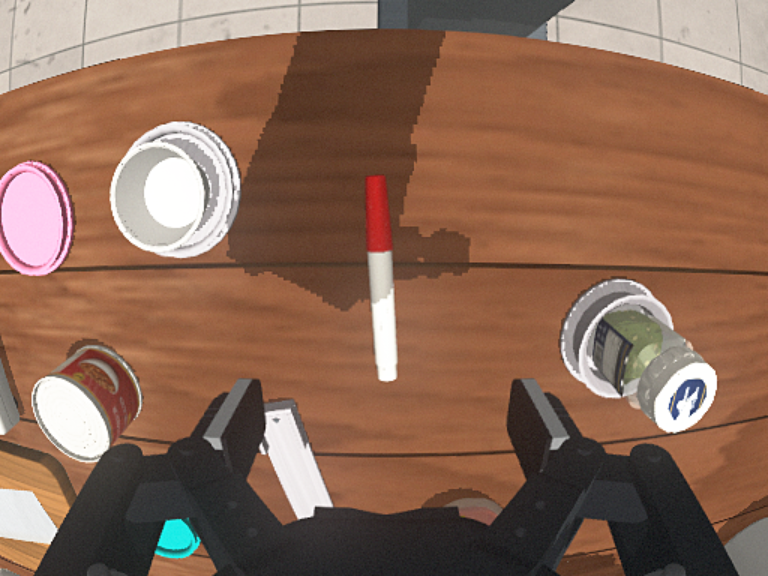

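Run:
```python
from h import *
p=bot.read_camera('wrist'); T=np.load('w7T.npy')
f=lambda u,v,z:np.round(atz(p,(u/1.5,v/1.5),z,T),4)
A,B=f(375.5,176,.008),f(387.5,381,.008);m=(A+B)/2;y=np.degrees(np.arctan2(*(B-A)[1::-1]));print(A,B,m,y,np.linalg.norm(A-B))
print('cup rim',f(161,195,.037),'floor',f(173,193,.006),'ring',f(177,190,.010))
print(plan([m[0],m[1],.003],90+y))
```

```text
[ 0.3756 -0.1689  0.008 ] [ 0.513  -0.1612  0.008 ] [ 0.4443  -0.16505  0.008  ] 3.207543824589812 0.13761558777987326
cup rim [ 0.3797 -0.2945  0.037 ] floor [ 0.3813 -0.302   0.006 ] ring [ 0.3792 -0.2968  0.01  ]
([-0.015, 0.006, 0.661], np.float64(-0.0094), 'yaw now', np.float64(89.8))
```

Request:
apply_moves(deltas=[[0, [-0.012, 0.004, 0.1], -0.009], [0, [-0.012, 0.004, 0.3], -0.009], [0, [-0.012, 0.004, 0.45], -0.009], [0, [-0.012, 0.004, 0.57], -0.009], [0, [-0.012, 0.004, 0.63], -0.009], [0, [-0.012, 0.004, 0.655], -0.009], [0, [-0.012, 0.004, 0.655], -0.009], [0.4, [-0.012, 0.004, 0.655], -0.009], [0.7, [-0.012, 0.004, 0.655], -0.009], [1, [-0.012, 0.004, 0.655], -0.009], [1, [-0.012, 0.004, 0.655], -0.009], [1, [-0.012, 0.004, 0.655], -0.009]], squeeze=20)

```text
t: 19.45
eef_pos: [0.4441, -0.1655, 0.0046]
tool_rot: [0.0, -0.026, 1.0, 0.0]
contact_force: [-2.1, 2.0, 8.1]
gripper_width: 0.172
grasp_force: 20.3
```

Request:
apply_moves(deltas=[[1, [0, 0, 0], 0], [1, [0, 0, 0], 0], [1, [0, 0, 0], 0], [1, [0, 0, 0], 0], [1, [0, 0, 0], 0]])

```text
t: 19.95
eef_pos: [0.4442, -0.1655, 0.0047]
tool_rot: [0.0, -0.026, 1.0, 0.0]
contact_force: [0.0, -0.1, 5.6]
gripper_width: 0.171
grasp_force: 19.9
```

Request:
apply_moves(deltas=[[1, [0, 0, -0.15], 0], [1, [0, 0, -0.35], 0], [1, [-0.05, -0.03, -0.55], 0], [1, [-0.2, -0.12, -0.6], -0.01], [1, [-0.4, -0.24, -0.6], -0.02], [1, [-0.56, -0.34, -0.6], -0.02], [1, [-0.56, -0.34, -0.6], -0.02], [1, [-0.56, -0.34, -0.6], -0.02]])

```text
t: 20.75
eef_pos: [0.559, -0.228, 0.1237]
tool_rot: [-0.001, -0.088, 0.996, 0.0]
contact_force: [0.3, 0.3, -0.8]
gripper_width: 0.169
grasp_force: 19.8
```

Run:
```python
from h import *
import cv2
p,T=wrist(); np.save('w8T.npy',T); cv2.imwrite('pics/w8.png',cv2.resize(p['color'][:,:,::-1],None,fx=1.5,fy=1.5))
print(np.round(tool(),4).tolist(),bot.get_obs()['gripper_width'])
for q in (p,bot.read_camera('scene')): print([[(t,np.round(d['point'],3).tolist(),round(d['confidence'],2)) for d in bot.look_for(q,t)[:3]] for t in ('long_tray','pen_mid')])
```

```text
[[-0.9843, -0.1763, -0.0019, 0.5582], [-0.1763, 0.9843, 0.0005, -0.2275], [0.0017, 0.0008, -1.0, 0.1236], [0.0, 0.0, 0.0, 1.0]] 0.16724558013274726
[[('long_tray', [0.572, -0.243, 0.004], 0.88)], [('pen_mid', [0.54, -0.231, 0.135], 0.73)]]
[[('long_tray', [0.618, -0.232, 0.002], 0.54)], []]
```

View pics/w8.png

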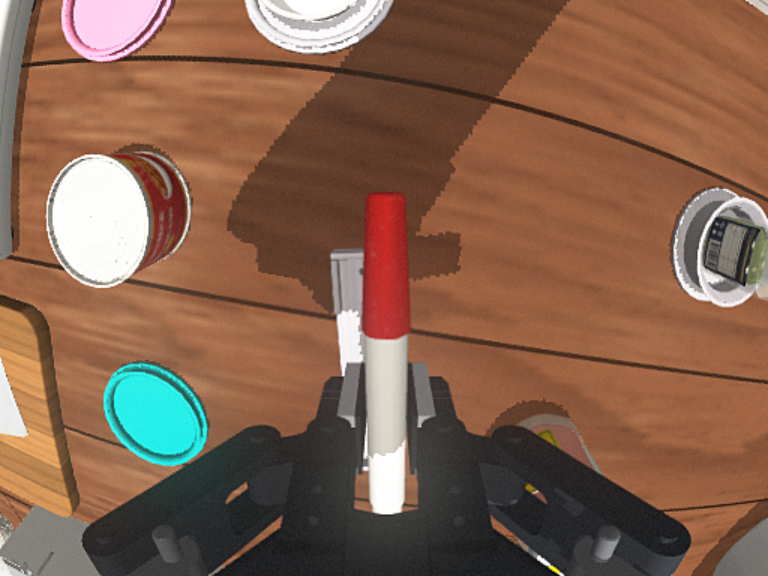

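Run:
```python
from h import *
p=bot.read_camera('wrist'); T=np.load('w8T.npy')
f=lambda u,v,z:np.round(atz(p,(u/1.5,v/1.5),z,T),4)
print(f(332,250,.014),f(336,313,.014),f(340,313,.004),f(346,375,.004),f(365,248,.014))
print('pen mid',[f(386,345,z) for z in (.127,)],'ends',f(386,193,.127),f(387,514,.127))
```

```text
[ 0.5383 -0.2639  0.014 ] [ 0.5765 -0.256   0.014 ] [ 0.5799 -0.254   0.004 ] [ 0.623 -0.244  0.004] [ 0.5339 -0.2452  0.014 ]
pen mid [array([ 0.5415, -0.2316,  0.127 ])] ends [ 0.4909 -0.2407  0.127 ] [ 0.6221 -0.2167  0.127 ]
```

Request:
apply_moves(deltas=[[1, [0, 0.1, 0], 0], [1, [0, 0.25, 0], 0], [1, [0, 0.25, 0], 0], [1, [0, 0.25, 0], 0]])

```text
t: 21.5
eef_pos: [0.5505, -0.1776, 0.1245]
tool_rot: [0.0, -0.09, 0.996, 0.0]
contact_force: [0.0, -0.2, -0.2]
gripper_width: 0.172
grasp_force: 19.8
```

Run:
```python
from h import *
import cv2
p,T=wrist(); np.save('w9T.npy',T); cv2.imwrite('pics/w9.png',cv2.resize(p['color'][120:384,100:400,::-1],None,fx=2.2,fy=2.2))
print(np.round(tool(),4).tolist(),bot.get_obs()['gripper_width'])
```

```text
[[-0.9842, -0.1769, 0.0005, 0.5505], [-0.1769, 0.9842, -0.0003, -0.1788], [-0.0004, -0.0004, -1.0, 0.1246], [0.0, 0.0, 0.0, 1.0]] 0.17442461918623867
```

View pics/w9.png

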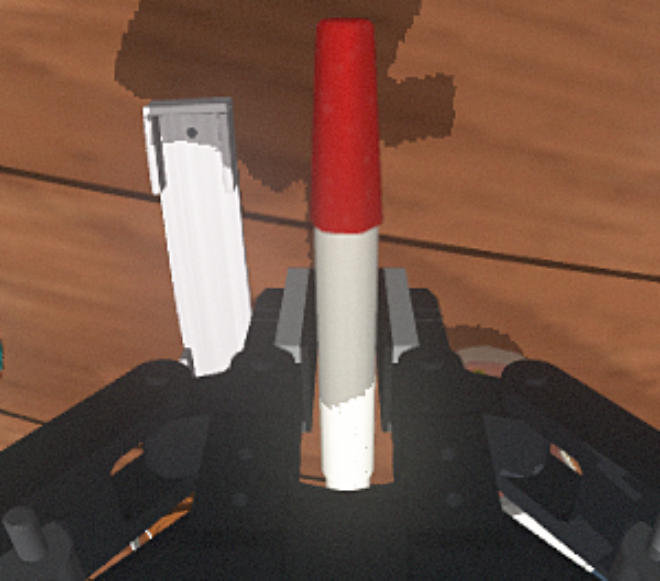

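Run:
```python
from h import *
p=bot.read_camera('wrist'); T=np.load('w9T.npy')
f=lambda u,v,z:np.round(atz(p,(100+u/2.2,120+v/2.2),z,T),4)
a,b=f(144,106,.014),f(231,98,.014);print('near',a,b,np.linalg.norm(a-b),(a+b)/2, np.degrees(np.arctan2(*(b-a)[1::-1]))-90)
L=f(166,205,.004),f(188,348,.004);R=f(240,205,.004),f(250,330,.004)
for q in (L,R): print(q,np.degrees(np.arctan2(*(q[1]-q[0])[1::-1])))
print('far wall L start',f(188,350,.014))
c=(a+b)/2;th=np.radians(11);print('centre',c[:2]+.080*np.array([np.cos(th),np.sin(th)]))
print('pen ends',f(346,20,.127),f(348,488,.127))
```

```text
near [ 0.5399 -0.2639  0.014 ] [ 0.5307 -0.2283  0.014 ] 0.036769552621700514 [ 0.5353 -0.2461  0.014 ] 14.489762593884578
(array([ 0.5858, -0.2527,  0.004 ]), array([ 0.6595, -0.2368,  0.004 ])) 12.174371355804439
(array([ 0.5795, -0.2197,  0.004 ]), array([ 0.6423, -0.2077,  0.004 ])) 10.817833584841027
far wall L start [ 0.6535 -0.2351  0.014 ]
centre [ 0.61383017 -0.23083528]
pen ends [ 0.4826 -0.1905  0.127 ] [ 0.6136 -0.1661  0.127 ]
```

Run:
```python
from h import *
print(plan([.615,-.2303,.05],101.3))
```

```text
([-0.273, -0.307, 0.373], np.float64(-0.0032), 'yaw now', np.float64(100.1))
```

Request:
apply_moves(deltas=[[1, [-0.08, -0.1, 0], -0.003], [1, [-0.2, -0.22, 0], -0.003], [1, [-0.273, -0.307, 0], -0.003], [1, [-0.273, -0.307, 0.1], -0.003], [1, [-0.273, -0.307, 0.25], -0.003], [1, [-0.273, -0.307, 0.37], -0.003], [1, [-0.273, -0.307, 0.45], -0.003], [1, [-0.273, -0.307, 0.5], -0.003], [1, [-0.273, -0.307, 0.5], -0.003], [1, [-0.273, -0.307, 0.5], -0.003]])

```text
t: 22.6
eef_pos: [0.6156, -0.2299, 0.0251]
tool_rot: [0.001, -0.098, 0.995, -0.0]
contact_force: [0.9, 0.6, -0.4]
gripper_width: 0.169
grasp_force: 19.8
```

Run:
```python
from h import *
import cv2
p,T=wrist(); D=bot.read_camera('scene')
w=cv2.resize(p['color'][130:330,160:360,::-1],(400,400)); d=cv2.resize(D['color'][190:250,260:320,::-1],(400,400))
cv2.imwrite('pics/w10.png',np.hstack([w,d]))
o=bot.get_obs();print(np.round(o['eef_pos'],4),o['contact_force'])
```

```text
[ 0.6159 -0.2297  0.0256] [ 0.38609155  0.38281937 -0.98927941]
```

View pics/w10.png

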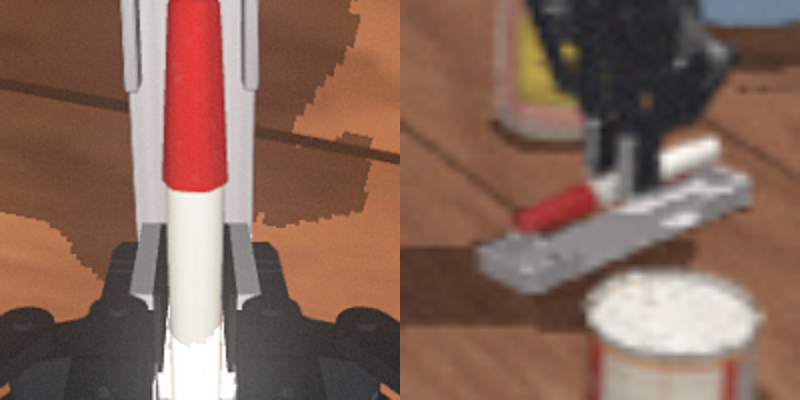

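Request:
apply_moves(deltas=[[1, [0, 0, 0.03], 0], [1, [0, 0, 0.055], 0], [1, [0, 0, 0.07], 0], [1, [0, 0, 0.08], 0], [1, [0, 0, 0.08], 0]])

```text
t: 23.2
eef_pos: [0.6148, -0.2291, 0.0088]
tool_rot: [-0.0, -0.098, 0.995, 0.0]
contact_force: [-2.8, 1.9, 7.1]
gripper_width: 0.17
grasp_force: 20.5
```

Request:
apply_moves(deltas=[[0.7, [0, 0, 0], 0], [0.4, [0, 0, 0], 0], [0, [0, 0, 0], 0], [0, [0, 0, 0], 0], [0, [0, 0, 0], 0], [0, [0, 0, 0], 0], [0, [0, 0, 0], 0], [0, [0, 0, -0.1], 0], [0, [0, 0, -0.3], 0], [0, [0, 0, -0.5], 0], [0, [0, 0, -0.75], 0], [0, [0, 0, -0.75], 0]])

```text
t: 24.4
eef_pos: [0.619, -0.2315, 0.1658]
tool_rot: [0.006, -0.098, 0.995, -0.002]
contact_force: [1.0, -0.2, 0.9]
gripper_width: 0.994
grasp_force: 0.0
```

Run:
```python
from h import *
import cv2
p,T=wrist(); S=bot.read_camera('scene'); D=bot.read_camera('side')
for q in (p,S,D): print([[(t,np.round(d['point'],3).tolist(),round(d['confidence'],2)) for d in bot.look_for(q,t)[:2]] for t in ('long_tray','pen_mid','chilli','tin','dip_cup','pepper_jar','bag_clip')])
# red cap mask in wrist, at z=.012
hsv=cv2.cvtColor(p['color'],cv2.COLOR_RGB2HSV); m=((hsv[...,0]<6)|(hsv[...,0]>174))&(hsv[...,1]>180)&(hsv[...,2]>90)
n,l,s,c=cv2.connectedComponentsWithStats(m.astype(np.uint8))
for i in range(1,n):
    if s[i,4]>80:
        P=np.argwhere(l==i)[:,::-1]; w=np.array([atz(p,q,.014,T)[:2] for q in P]); u,sv,vt=np.linalg.svd(w-w.mean(0),full_matrices=False)
        print(s[i],np.round(w.mean(0),4),np.degrees(np.arctan2(vt[0,1],vt[0,0])),np.ptp((w-w.mean(0))@vt.T,axis=0))
print(np.round(tool(),4).tolist()); print(plan([.523,.40,.16],76.3))
```

```text
[[('long_tray', [0.605, -0.228, 0.005], 0.67)], [('pen_mid', [0.606, -0.231, 0.022], 0.75)], [('chilli', [0.645, -0.105, 0.09], 0.78)], [('tin', [0.532, -0.386, 0.054], 0.56)], [], [('pepper_jar', [0.488, -0.018, 0.061], 0.71)], []]
[[('long_tray', [0.608, -0.24, 0.007], 0.48), ('long_tray', [0.655, -0.112, 0.067], 0.22)], [], [('chilli', [0.652, -0.111, 0.064], 0.59)], [('tin', [0.524, -0.416, 0.039], 0.8)], [('dip_cup', [0.379, -0.296, 0.026], 0.86)], [], []]
[[('long_tray', [0.575, -0.222, 0.002], 0.59)], [], [('chilli', [0.663, -0.063, 0.072], 0.64)], [('tin', [0.533, -0.368, 0.045], 0.58)], [('dip_cup', [0.381, -0.314, 0.024], 0.59)], [('pepper_jar', [0.481, 0.026, 0.074], 0.61)], [('bag_clip', [0.528, 0.402, 0.012], 0.54)]]
[125  44  23  57 172] [ 0.524  -0.3768] 3.597177750898017 [0.05960735 0.02333993]
[254 111  15  46 566] [ 0.5702 -0.239 ] 11.242312693526891 [0.04516126 0.01403207]
[[-0.9808, -0.1951, 0.0001, 0.6151], [-0.1951, 0.9808, 0.0001, -0.2293], [-0.0001, 0.0, -1.0, 0.1583], [0.0, 0.0, 0.0, 1.0]]
([-0.163, 3.176, -0.008], np.float64(0.0693), 'yaw now', np.float64(101.3))
```

Request:
apply_moves(deltas=[[0, [0, 0.2, 0], 0], [0, [-0.02, 0.45, 0], 0], [0, [-0.04, 0.7, 0], 0], [0, [-0.05, 1, 0], 0], [0, [-0.05, 1, 0], 0]])

```text
t: 26.1
eef_pos: [0.5851, -0.0233, 0.1579]
tool_rot: [-0.0, -0.103, 0.995, 0.002]
contact_force: [0.3, -0.3, 0.2]
gripper_width: 1.002
grasp_force: 0.0
```

Request:
apply_moves(deltas=[[0, [0, 0.25, 0], 0], [0, [-0.02, 0.5, 0], 0], [0, [-0.04, 0.75, 0], 0], [0, [-0.05, 1, 0], 0], [0, [-0.05, 1, 0], 0]])

```text
t: 26.6
eef_pos: [0.5548, 0.1763, 0.158]
tool_rot: [-0.0, -0.104, 0.995, 0.002]
contact_force: [-0.2, 0.5, 0.5]
gripper_width: 1.005
grasp_force: 0.0
```

Request:
apply_moves(deltas=[[0, [0, 0.25, 0], 0.02], [0, [-0.02, 0.5, 0], 0.04], [0, [-0.04, 0.75, 0], 0.06], [0, [-0.05, 0.95, 0], 0.07], [0, [-0.05, 0.95, 0], 0.07], [0, [-0.05, 0.95, 0], 0.07]])

```text
t: 27.2
eef_pos: [0.529, 0.3559, 0.158]
tool_rot: [0.0, 0.12, 0.993, -0.0]
contact_force: [-0.1, -1.5, -0.4]
gripper_width: 1.001
grasp_force: 0.0
```

```bash
cat > blue.py <<'E'
from h import *
import cv2
def clip(z):
    p,T=wrist(); hsv=cv2.cvtColor(p['color'],cv2.COLOR_RGB2HSV); m=(hsv[...,0]>98)&(hsv[...,0]<122)&(hsv[...,1]>120)&(hsv[...,2]>60)
    m=cv2.morphologyEx(m.astype(np.uint8),cv2.MORPH_CLOSE,np.ones((5,5)))
    n,l,s,c=cv2.connectedComponentsWithStats(m); o=[]
    for i in range(1,n):
        if s[i,4]>60:
            P=np.argwhere(l==i)[:,::-1].astype(float); w=np.array([atz(p,q,z,T)[:2] for q in P]); (cx,cy),(a,b),r=cv2.minAreaRect((w*1e4).astype(np.float32))
            u,sv,vt=np.linalg.svd(w-w.mean(0),full_matrices=False)
            print(s[i].tolist(),'mean',np.round(w.mean(0),4),'rect',round(cx/1e4,4),round(cy/1e4,4),round(a/1e4,4),round(b/1e4,4),'yaw',np.degrees(np.arctan(vt[0,1]/vt[0,0])).round(1))
    return p,T
E
python3 - <<'E'
from blue import *
p,T=clip(.010)
print([(np.round(d['point'],3).tolist(),round(d['confidence'],2)) for d in bot.look_for(p,'bag_clip')])
D=bot.read_camera('side'); print('pot base right',atz(D,(167,285),0), 'rim right',[atz(D,(167,230),z)[:2].round(3).tolist() for z in (.1,.15,.2)])
print(np.round(tool(),4).tolist()); print(plan([.523,.40,.06],76.3))
E
```

```text
[437, 7, 65, 123, 1629] mean [0.4411 0.6077] rect 0.4495 0.6233 0.094 0.1516 yaw -0.9
[292, 136, 15, 70, 706] mean [0.5308 0.3986] rect 0.5263 0.3997 0.0132 0.0718 yaw -14.3
[([0.53, 0.402, 0.014], 0.75)]
pot base right [0.75358491 0.34209866 0.        ] rim right [[0.764, 0.245], [0.746, 0.297], [0.728, 0.349]]
[[-0.9699, 0.2435, 0.0003, 0.5302], [0.2435, 0.9699, -0.0008, 0.3529], [-0.0005, -0.0007, -1.0, 0.1584], [0.0, 0.0, 0.0, 1.0]]
([0.093, 0.22, 0.492], np.float64(-0.0011), 'yaw now', np.float64(75.9))
```

Request:
apply_moves(deltas=[[0, [0.07, 0.22, 0], 0], [0, [0.075, 0.223, 0.1], 0], [0, [0.075, 0.223, 0.25], 0], [0, [0.075, 0.223, 0.4], 0], [0, [0.075, 0.223, 0.5], 0], [0, [0.075, 0.223, 0.5], 0], [0, [0.075, 0.223, 0.5], 0]])

```text
t: 28.05
eef_pos: [0.5265, 0.4008, 0.0589]
tool_rot: [0.0, 0.122, 0.992, -0.0]
contact_force: [0.1, -0.3, 1.1]
gripper_width: 1.0
grasp_force: 0.0
```

Run:
```python
from blue import *
p,T=clip(.010)
print(np.round(tool(),4).tolist()); print(plan([.5263,.3997,.004],75.7))
```

```text
[459, 0, 53, 134, 1964] mean [0.4336 0.6037] rect 0.4464 0.6034 0.0561 0.1145 yaw -0.4
[466, 91, 46, 60, 113] mean [0.4892 0.5923] rect 0.4953 0.5992 0.0741 0.012 yaw 38.5
[247, 171, 19, 96, 1279] mean [0.5286 0.3993] rect 0.526 0.3997 0.012 0.0726 yaw -13.5
[[-0.9701, 0.2425, 0.0016, 0.5269], [0.2425, 0.9701, 0.0009, 0.4015], [-0.0013, 0.0013, -1.0, 0.0597], [0.0, 0.0, 0.0, 1.0]]
([0.001, -0.01, 0.279], np.float64(0.0007), 'yaw now', np.float64(76.0))
```

Request:
apply_moves(deltas=[[0, [0, -0.008, 0.12], 0], [0, [0, -0.008, 0.2], 0], [0, [0, -0.008, 0.25], 0], [0, [0, -0.008, 0.275], 0], [0, [0, -0.008, 0.275], 0], [0.4, [0, -0.008, 0.275], 0], [0.7, [0, -0.008, 0.275], 0], [1, [0, -0.008, 0.275], 0], [1, [0, -0.008, 0.275], 0], [1, [0, -0.008, 0.275], 0], [1, [0, -0.008, 0.275], 0], [1, [0, -0.008, 0.275], 0]], squeeze=20)

```text
t: 29.3
eef_pos: [0.5253, 0.4008, 0.0036]
tool_rot: [0.0, 0.121, 0.993, 0.0]
contact_force: [-0.5, -0.8, 3.2]
gripper_width: 0.167
grasp_force: 23.3
```

Request:
apply_moves(deltas=[[1, [0, 0, 0], 0], [1, [0, 0, 0], 0], [1, [0, 0, 0], 0], [1, [0, 0, -0.1], 0], [1, [0, 0, -0.3], 0], [1, [0, 0, -0.5], 0], [1, [0, 0, -0.5], 0], [1, [0, 0, -0.5], 0]])

```text
t: 30.1
eef_pos: [0.5253, 0.4009, 0.1039]
tool_rot: [0.0, 0.121, 0.993, 0.001]
contact_force: [-0.5, -0.2, -0.7]
gripper_width: 0.161
grasp_force: 22.9
```

Run:
```python
from blue import *
p,T=clip(.108)
for q in (p,bot.read_camera('scene'),bot.read_camera('side')): print([[(t,np.round(d['point'],3).tolist(),round(d['confidence'],2)) for d in bot.look_for(q,t)[:2]] for t in ('short_tray','bag_clip')])
print(np.round(tool(),4).tolist()); print(plan([.3735,.297,.105],105))
```

```text
[430, 0, 78, 145, 1858] mean [0.4404 0.5304] rect 0.4525 0.536 0.0895 0.0484 yaw 4.2
[442, 106, 27, 32, 63] mean [0.4741 0.5217] rect 0.4752 0.5229 0.0257 0.0031 yaw 38.5
[244, 197, 26, 120, 2124] mean [0.5286 0.3992] rect 0.5271 0.3994 0.013 0.0756 yaw -13.7
[[('short_tray', [0.376, 0.297, 0.002], 0.86)], [('bag_clip', [0.525, 0.406, 0.111], 0.79)]]
[[('short_tray', [0.38, 0.285, 0.002], 0.57)], [('bag_clip', [0.468, -0.022, 0.012], 0.23)]]
[[('short_tray', [0.379, 0.299, 0.006], 0.95)], [('bag_clip', [0.505, 0.402, 0.106], 0.48)]]
[[-0.9705, 0.2411, -0.0007, 0.5249], [0.2411, 0.9705, -0.0008, 0.4003], [0.0005, -0.0009, -1.0, 0.1026], [0.0, 0.0, 0.0, 1.0]]
([0.61, -0.684, -0.011], np.float64(-0.0804), 'yaw now', np.float64(76.1))
```

Request:
apply_moves(deltas=[[1, [0.1, -0.05, 0], -0.02], [1, [0.3, -0.15, 0], -0.04], [1, [0.45, -0.25, 0], -0.06], [1, [0.57, -0.3, 0], -0.08], [1, [0.57, -0.3, 0], -0.08], [1, [0.57, -0.3, 0], -0.08], [1, [0.57, -0.3, 0], -0.08]])

```text
t: 31.25
eef_pos: [0.4014, 0.3701, 0.1036]
tool_rot: [0.001, -0.128, 0.992, 0.0]
contact_force: [-0.0, 0.8, -0.5]
gripper_width: 0.167
grasp_force: 22.9
```

```bash
cat > tray.py <<'E'
from h import *
import cv2
p,T=wrist(); hsv=cv2.cvtColor(p['color'],cv2.COLOR_RGB2HSV); m=((hsv[...,1]<60)&(hsv[...,2]>90)).astype(np.uint8)
n,l,s,c=cv2.connectedComponentsWithStats(m)
for i in range(1,n):
    if s[i,4]>150:
        P=np.argwhere(l==i)[:,::-1].astype(float); w0=atz(p,P.mean(0),.01,T)[:2]
        if np.hypot(*(w0-[.375,.297]))>.06: continue
        for z in (.004,.014):
            w=np.array([atz(p,q,z,T)[:2] for q in P]); R=cv2.minAreaRect((w*1e4).astype(np.float32))
            print(s[i].tolist(),z,np.round(w.mean(0),4),np.round(np.array(R[0])/1e4,4),np.round(np.array(R[1])/1e4,4),R[2], 'corners',np.round(cv2.boxPoints(R)/1e4,3).tolist())
        h=cv2.approxPolyDP(cv2.convexHull(P.astype(np.float32)),3,True)[:,0]; print([(q.tolist(),np.round(atz(p,q,.014,T)[:2],4).tolist()) for q in h])
print(np.round(tool(),4).tolist())
E
python3 tray.py
```

```text
[151, 90, 54, 118, 4928] 0.004 [0.3753 0.2945] [0.3772 0.2938] [0.1002 0.0401] 16.581737518310547 corners [[0.3230000138282776, 0.29899999499320984], [0.33500000834465027, 0.25999999046325684], [0.4309999942779541, 0.289000004529953], [0.41999998688697815, 0.3269999921321869]]
[151, 90, 54, 118, 4928] 0.014 [0.3731 0.2967] [0.3749 0.2961] [0.0961 0.0384] 16.58176612854004 corners [[0.3230000138282776, 0.3009999990463257], [0.33399999141693115, 0.2639999985694885], [0.4259999990463257, 0.29100000858306885], [0.41600000858306885, 0.328000009059906]]
[([201.0, 206.0], [0.4162, 0.3247]), ([162.0, 206.0], [0.4252, 0.2912]), ([151.0, 95.0], [0.335, 0.2645]), ([190.0, 90.0], [0.325, 0.2955]), ([197.0, 93.0], [0.3261, 0.3016]), ([204.0, 197.0], [0.4077, 0.3256])]
[[-0.9671, -0.2544, 0.0013, 0.4014], [-0.2544, 0.9671, 0.0005, 0.3701], [-0.0013, 0.0001, -1.0, 0.1035], [0.0, 0.0, 0.0, 1.0]]
```

Run:
```python
from h import *
print(plan([.3735,.2955,.03],105.6))
```

```text
([0.23, -0.325, 0.367], np.float64(-0.0024), 'yaw now', np.float64(104.7))
```

Request:
apply_moves(deltas=[[1, [0.08, -0.12, 0], -0.002], [1, [0.18, -0.25, 0], -0.002], [1, [0.23, -0.325, 0], -0.002], [1, [0.23, -0.325, 0.08], -0.002], [1, [0.23, -0.325, 0.2], -0.002], [1, [0.23, -0.325, 0.3], -0.002], [1, [0.23, -0.325, 0.36], -0.002], [1, [0.23, -0.325, 0.36], -0.002], [1, [0.23, -0.325, 0.36], -0.002]])

```text
t: 32.2
eef_pos: [0.3729, 0.2952, 0.0315]
tool_rot: [0.0, -0.135, 0.991, -0.0]
contact_force: [0.9, 0.1, -0.1]
gripper_width: 0.167
grasp_force: 22.9
```

Run:
```python
from blue import *
clip(.036)
import runpy; runpy.run_path('tray.py')
print(bot.get_obs()['contact_force'])
```

```text
[245, 197, 25, 120, 2154] mean [0.3765 0.2957] rect 0.3745 0.2949 0.0754 0.0129 yaw 15.7
[470, 316, 42, 68, 1409] mean [0.4322 0.5484] rect 0.4392 0.5535 0.1052 0.0539 yaw 29.5
[222, 163, 68, 122, 5093] 0.004 [0.358  0.2895] [0.3691 0.2936] [0.0844 0.0438] 15.813040733337402 corners [[0.3230000138282776, 0.30300000309944153], [0.33399999141693115, 0.26100000739097595], [0.41600000858306885, 0.2840000092983246], [0.40400001406669617, 0.32600000500679016]]
[222, 163, 68, 122, 5093] 0.014 [0.3543 0.2886] [0.3647 0.2924] [0.0794 0.0412] 15.812941551208496 corners [[0.32100000977516174, 0.3009999990463257], [0.3319999873638153, 0.2619999945163727], [0.4090000092983246, 0.28299999237060547], [0.3970000147819519, 0.3230000138282776]]
[([279.0, 284.0], [0.399, 0.317]), ([235.0, 284.0], [0.4067, 0.2893]), ([225.0, 277.0], [0.4031, 0.2818]), ([222.0, 170.0], [0.3353, 0.2642]), ([226.0, 164.0], [0.3314, 0.2655]), ([283.0, 163.0], [0.3225, 0.2957]), ([286.0, 167.0], [0.3242, 0.298]), ([289.0, 277.0], [0.3921, 0.3216])]
[[-0.9634, -0.2681, 0.0011, 0.3729], [-0.2681, 0.9634, 0.001, 0.2957], [-0.0013, 0.0007, -1.0, 0.032], [0.0, 0.0, 0.0, 1.0]]
[-0.32555221 -0.27042988  0.65726904]
```

Request:
apply_moves(deltas=[[1, [0, 0, 0.04], 0], [1, [0, 0, 0.075], 0], [1, [0, 0, 0.1], 0], [1, [0, 0, 0.115], 0], [1, [0, 0, 0.122], 0], [1, [0, 0, 0.122], 0]])

```text
t: 32.9
eef_pos: [0.372, 0.295, 0.0075]
tool_rot: [-0.001, -0.135, 0.991, 0.0]
contact_force: [-3.4, -2.5, 14.0]
gripper_width: 0.166
grasp_force: 24.5
```

Request:
apply_moves(deltas=[[1, [0, 0, -0.006], 0], [0.7, [0, 0, -0.006], 0], [0.4, [0, 0, -0.006], 0], [0, [0, 0, -0.006], 0], [0, [0, 0, -0.006], 0], [0, [0, 0, -0.006], 0], [0, [0, 0, -0.006], 0], [0, [0, 0, -0.1], 0], [0, [0, 0, -0.3], 0], [0, [0, 0, -0.5], 0], [0, [0, 0, -0.75], 0], [0, [0, 0, -0.75], 0]])

```text
t: 34.1
eef_pos: [0.3752, 0.2977, 0.1625]
tool_rot: [0.004, -0.135, 0.991, 0.004]
contact_force: [0.5, 0.7, -0.8]
gripper_width: 0.999
grasp_force: 0.0
```

Run:
```python
from blue import *
p,T=clip(.014)
S=bot.read_camera('scene'); D=bot.read_camera('side')
for q in (p,S,D):
  for t in ('short_tray','bag_clip','long_tray','pen_mid','chilli','tin','dip_cup','cup_ring','pepper_jar','jar_collar'): print(t,[(np.round(d['point'],3).tolist(),round(d['confidence'],2)) for d in bot.look_for(q,t)[:2]])
  print()
hsv=cv2.cvtColor(S['color'],cv2.COLOR_RGB2HSV);m=(hsv[...,0]>98)&(hsv[...,0]<125)&(hsv[...,1]>130);m[:,300:]=0
n,l,s,c=cv2.connectedComponentsWithStats(m.astype(np.uint8)); print([(s[i].tolist(),np.round(atz(S,c[i],.014),3).tolist()) for i in range(1,n) if s[i,4]>15])
o=bot.get_obs(); print(o['eef_pos'],o['t'],o['gripper_width'])
```

```text
[249, 146, 12, 68, 651] mean [0.3782 0.2964] rect 0.3736 0.2948 0.0708 0.0115 yaw 15.6
[429, 244, 76, 57, 925] mean [0.4128 0.6146] rect 0.4108 0.6218 0.0695 0.1441 yaw -44.3
short_tray [([0.374, 0.295, 0.0], 0.86)]
bag_clip [([0.376, 0.298, 0.016], 0.79)]
long_tray []
pen_mid []
chilli [([0.654, -0.059, 0.016], 0.88)]
tin []
dip_cup []
cup_ring []
pepper_jar [([0.472, 0.025, 0.054], 0.69), ([0.656, -0.059, 0.017], 0.22)]
jar_collar [([0.463, 0.031, 0.009], 0.83)]

short_tray [([0.373, 0.282, 0.008], 0.58)]
bag_clip []
long_tray [([0.61, -0.239, 0.004], 0.49)]
pen_mid []
chilli [([0.65, -0.115, 0.062], 0.87), ([0.474, -0.023, 0.071], 0.31)]
tin [([0.525, -0.416, 0.044], 0.61)]
dip_cup [([0.377, -0.297, 0.026], 0.55)]
cup_ring [([0.387, -0.446, 0.007], 0.97), ([0.69, -0.39, 0.005], 0.61)]
pepper_jar [([0.474, -0.023, 0.069], 0.83), ([0.652, -0.113, 0.061], 0.71)]
jar_collar [([0.469, -0.025, 0.015], 0.66)]

short_tray [([0.379, 0.302, 0.007], 0.78)]
bag_clip [([0.373, 0.299, 0.016], 0.58)]
long_tray [([0.576, -0.222, 0.001], 0.64), ([0.482, 0.027, 0.074], 0.29)]
pen_mid []
chilli [([0.661, -0.061, 0.075], 0.65)]
tin [([0.533, -0.371, 0.044], 0.98)]
dip_cup [([0.38, -0.315, 0.024], 0.5)]
cup_ring [([0.395, -0.443, 0.006], 0.85), ([0.795, -0.21, 0.002], 0.58)]
pepper_jar [([0.482, 0.024, 0.073], 0.75)]
jar_collar [([0.483, 0.028, 0.01], 0.79)]

[]
[0.37222471 0.29516253 0.15690412] 35.75 1.0033764749731948
```

Run:
```python
from h import *
import cv2
a=np.linspace(0,2*np.pi,72)
for n in ('scene','side'):
    p=bot.read_camera(n); W=np.linalg.inv(p['pose']); K=p['intrinsics']
    def pr(X): c=W[:3,:3]@np.array(X).T+W[:3,3:]; return (K@(c/c[2]))[:2].T
    rim=pr([[.381+.0335*np.cos(t),-.300+.0335*np.sin(t),.037] for t in a])
    x0,y0=rim.min(0);x1,y1=rim.max(0); print(n,'rim pred',np.round([x0,x1,y0,y1],1))
    hsv=cv2.cvtColor(p['color'],cv2.COLOR_RGB2HSV); X0,Y0=int(x0)-14,int(y0)-12; c=hsv[Y0:Y0+45,X0:X0+52]
    for r in c[::2]: print(''.join('#' if s<40 and v>170 else '+' if s<60 and v>90 else '.' for h,s,v in r))
    print('origin',X0,Y0)
```

```text
scene rim pred [228.  250.5 234.  245. ]
....................................................
....................................................
....................................................
....................................................
....................................................
....................................................
...........................++.......................
...................+###############.................
................+####################+..............
...............#######################..............
................######################..............
..............+##+#################++##+............
............+##++#+++++++++++++++++##++##+..........
............##+##+++++++++++++++++++###+##..........
...........#####+++++++++++++++++++++#####..........
...........##++#+++##++++++++++++++++##+##..........
............+##+++###+++++++++++###++++++...........
...............+##++++++++++++++++++#++.............
...................+++++######++++..................
....................................................
[... 748 characters left out ...]
..........##++##############+++++++++++++++++++++
............####+++##########+++++++++++++++++++++++
........++.####+++++++++++++++++++++++++++++++++++++
........++.##+##++++++++++++++++++++++++++++++++....
........+...++++++#+#++++++++++++++++++++++++++.....
........+.....+++++++++++++++++++++++++++++++++.....
........+..........++++++++++++++++++++++++++++.....
........+....................++++++++++++++++++.....
........+.....................+++++++++++++++++.....
..............................++++++++++++++++++++..
........+.....................++++++++++++++++++++++
........#+......................++++++++++++++++++++
........+..........................+++++++++++++++++
origin 285 127
```

```bash
python3 -c "
from station import bot
print(bot.hand_in())"
```

```text
the job is handed in; nothing more can be done
None
```

The job is handed in: the pepper jar is in the collar, the dip cup in the steel ring, the pen in the long tray and the bag clip in the short tray, placed in that order. Camera checks after each placing agreed, the tin and chilli jar were left untouched, and it took about 36 s; no verdict was returned.

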